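# Pack the spotlight parts into their fitted trays

## Task

Pack the four spotlight parts, each into the tray whose insert is shaped for it: the large white can into the large round recess, the small copper can into the small round one, the blue driver box into the oblong one, and the finned heat sink onto the comb tray with its fins slid down between the tray's fins. Every part must end upright and fully down on its tray's floor, let go and at rest. Leave the stack of lids and the tape dispenser where they are.

Things in the scene. Friction and masses are not known exactly. Their poses are not given: they have to be found in the camera images.
- lamp_head: Large white round can with a yellow disc on its flat top: upright cylinder, 58 mm diameter, 56 mm tall, 110 to 230 g. Origin: centre of the underside, z up. Stands on the bench.
- lamp_holder: Small copper-coloured round can with a black spot on its flat top: upright cylinder, 40 mm diameter, 56 mm tall, 70 to 140 g. Origin: centre of the underside, z up. Stands on the bench.
- driver: Blue oblong box with a pale patch and two steel dots on top: 88 (x) x 42 (y) x 56 mm tall, 125 to 255 g. Origin: centre of the underside; x along its length, z up. Stands on the bench, turned up to 0.8 rad either way.
- heat_sink: Aluminium heat sink on its fins, 140-280 g. Four fins along x, 92 mm long, 4 thick, 26 high, at y = -27, -9, 9, 27 mm; on them a plate 64 (x) x 62 x 6 mm, fin ends showing 14 mm beyond it; on top a centred black block 32 x 32 mm, 32 to 62 mm up, to hold it by. Origin: centre, at the fins' lower edge; z up; a half turn looks the same. Turned up to 0.8 rad either way.
- tray_big_round: Fixed grey tray, white insert that has one large round recess. Outside 124 (x) x 108 (y) x 24 mm tall, rim 3 mm. Recess 74 mm diameter, centred. Black floor 6 mm above the bench; insert top 22 mm, so the recess is 16 mm deep. Origin: centre of the underside; x along the 124 mm side, z up. Yaw within 0.3 rad.
- tray_small_round: Fixed grey tray, white insert that has one small round recess. Outside 124 (x) x 108 (y) x 24 mm tall, rim 3 mm. Recess 55 mm diameter, centred. Black floor 6 mm above the bench; insert top 22 mm, so the recess is 16 mm deep. Origin: centre of the underside; x along the 124 mm side, z up. Yaw within 0.3 rad.
- tray_oblong: Fixed grey tray, white insert that has one oblong recess. Outside 124 (x) x 108 (y) x 24 mm tall, rim 3 mm. Recess 106 (x) x 60 (y) mm, centred. Black floor 6 mm above the bench; insert top 22 mm, so the recess is 16 mm deep. Origin: centre of the underside; x along the 124 mm side, z up. Yaw within 0.3 rad.
- tray_comb: Fixed grey tray, three white comb fins on a black floor. Outside 124 (x) x 108 (y) x 24 mm tall, rim 3 mm. Floor 6 mm up. Fins along x, 90 mm long, 4 thick, at y = -18, 0, 18 mm, tops 24 mm up; white side ledges 22 mm up from |y| = 39 mm out. Heat sink fins fit the four gaps, 5 mm play each side. Origin: centre of the underside; x along the 124 mm side, z up. Yaw within 0.3 rad.
- lid_stack: Bystander, loose: stack of five grey tray lids, about 150 x 120 x 90 mm, on the left of the work. Origin: centre of the underside. Not to be moved.
- tape_dispenser: Bystander, loose: black desk tape dispenser with an amber roll, about 150 x 55 mm, 101 mm tall, on the right of the work. Origin: centre of the underside. Not to be moved.
Not all that is in view belongs to the job. Several things have the shape of the lamp_head; the one meant has the colours described above.

How it is judged:
At the end, for the whole second after the job is handed in: Each part stands in its own tray: within 15 mm of the tray centre, its underside 2 to 10 mm above the tray underside (the floor is at 6 mm), upright within 0.12 rad, at rest (below 20 mm/s, 0.2 rad/s), not touched by the fingers; heat sink fins along the tray fins within 0.3 rad (horizontal distance between lamp_head and tray_big_round below 0.015 m and z of lamp_head in the frame of tray_big_round between 0.002 and 0.01 m and angle between each of lamp_head, lamp_holder, driver, heat_sink's own z axis and vertical below 0.12 rad and linear speed of each of lamp_head, lamp_holder, driver, heat_sink below 0.02 m/s and angular speed of each of lamp_head, lamp_holder, driver, heat_sink below 0.2 rad/s and contact force between each of lamp_head, lamp_holder, driver, heat_sink and the fingers below 0.05 N and horizontal distance between lamp_holder and tray_small_round below 0.015 m and z of lamp_holder in the frame of tray_small_round between 0.002 and 0.01 m and horizontal distance between driver and tray_oblong below 0.015 m and z of driver in the frame of tray_oblong between 0.002 and 0.01 m and horizontal distance between heat_sink and tray_comb below 0.015 m and z of heat_sink in the frame of tray_comb between 0.002 and 0.01 m and angle between the x axis of heat_sink and the x axis of tray_comb, either way round below 0.3 rad).
It fails at once if the stack of lids is moved more than 20 mm (distance of lid_stack from where it was at the start of the episode above 0.02 m).
It fails at once if the tape dispenser is moved more than 20 mm (distance of tape_dispenser from where it was at the start of the episode above 0.02 m).
It also fails if it takes over 120 s, if anything falls off the work surface, if the arm or the gripper's body presses on something with over 40 N, if the wrist force passes 120 N, or if a joint passes its speed limit or range.

## Robot

A 6-joint arm with a two-finger parallel gripper is mounted at the origin on the work surface. World frame = base frame: x ahead of the robot, y to its left, z up, the work surface at z = 0. Lengths are in m, angles in rad, forces in N, time in s.
With the tool pointing down it reaches from about 0.35 to 0.975 m from the base axis. Payload 17.4 kg.
Tool frame: the origin (TCP) lies on the centre line of the jaws, within the pads' length; the fingertips stand 17 mm ahead of it and the grasp point (between the pads) lies 2 mm behind it; z points along the fingers, y is the line along which they close (so a half turn about z gives the same grasp; the last joint's range is limited). The gripper opens to 85 mm and grips with 20 to 120 N. Pads are 22 mm wide; open, the fingers measure 114 mm over their backs; the gripper's body (76 mm by 85 mm) begins 54 mm behind the grasp point. The pads swing forward as they close: fully open they stand 13 mm farther back than shut.
Start: joints at [-1.354, 0.116, 1.442, -0, 1.584, -0.038], TCP at [0.17, -0.653, 0.248] pointing down, gripper open.
Joint ranges: [-2.83, 2.83], [-0.83, 2.19], [0.07, 2.5], [-1.14, 4.28], [0.01, 3], [-2.97, 2.97]. Speed limits (rad/s): [1.89, 1.89, 2.22, 3.14, 3.14, 3.14].

## Interface

Orientations are given as a 3x3 rotation matrix whose columns are the frame's x, y, z axes.
In Python, from cell import * gives the robot as it stands.
- The arm moves only by the tool apply_moves, never from a script. Its argument "plan" is one flat list of numbers, 7 for each row, row after row: the turn, a rotation vector about the tool's x, y, z in degrees, then the shift along the tool's x, y, z in mm, then the opening, from 0 (shut) to 1 (fully open). In form: [ax, ay, az, x, y, z, jaw, ax, ay, az, x, y, z, jaw, ...]. A call has 1 to 5 rows; each row is the pose to reach, as a shift and turn from the pose commanded when the call began, along the tool's axes at that moment; what a row does not reach only later rows make up. A row lasts 1/10 s, in which the tool goes at most 50 mm and 8.59 degrees, less where a joint would pass 70% of its speed; a pose out of reach is approached as far as the arm can. A call with a gripper value outside its range is refused whole. The fingers move at their own pace and stop on an object; "grip_force" is the grip in N (left out, the last holds). Time passes only in rows, so rows that repeat a pose let the fingers close. It gives the time, the measured TCP pose, the force, the opening and the grip force at its end, in the units of the state.
- observe(): the state, without advancing time (a new reading comes with each control period).
- read_camera(name): name is "scene" or "top" or "wrist"; returns (picture, depth): 480x640x3 uint8, red, green, blue; 480x640 float32, m along the optical axis (not along the pixel's ray), 0 where there is no reading.
- calibration(name): a dict with "vertical_fov" (degrees; the focal length in pixels is half the picture's height over the tangent of half this angle, whatever the lens; pixels are square), "cx", "cy" (the principal point, pixels), "rvec" (rotation vector, rad) and "tvec" (3), from world to camera coordinates, as OpenCV has them; the wrist camera has in their place "mount" (4x4, takes a point from camera to tool coordinates, whose origin is the TCP and whose axes are the flange's). Camera axes: x right, y down, z forward; pixel columns grow to the right and rows downward; lengths in m; the calibration is good to about 2 mm. A picture is of the moment at which its call begins: read the wrist's pose just before it. calibration takes no time and is no camera call.
- finish_job(): hands the job in; it is judged then, once.
The state is a dict: "t": time; "joint_positions": joint angles; "qd": joint speeds; "tau": joint torques, N m; "eef_pos": TCP position; "ee_rot": TCP orientation; "contact_force": force on the tool from outside, world axes, zero at the start; "torque": the same for the moment, N m; "width": finger opening in m; "finger_force": force on a finger pad.
Only numpy, scipy, OpenCV 4.12 (cv2) and the standard library are available. Lean on these libraries where they do the work, as an engineer would, in place of code of your own. Each camera call takes 0.05 s, during which the arm holds its last target. There are 200 camera calls.

## Working session

There is one attempt and no reset: what is moved stays moved. The work goes in short steps, Python scripts to look and compute and a tool call to move; the robot and the scene stay as the last step left them, time stands still between calls to the robot, and variables do not carry over. Pictures are saved under pics/ and viewed, at most 14 in all, crops included, and the job is handed in when it is done.

Besides the shell and the picture viewer there is one more tool, called after "Request:" as a command line: name --argument value ..., lists and objects as JSON in quotes. apply_moves: Moves the arm, as the interface text tells. Its arguments: {"type":"object","properties":{"plan":{"type":"array"},"grip_force":{"type":"number"}},"required":["plan"]}

```bash
ls; mkdir -p pics; python3 - <<'E'
from cell import *
import cv2, numpy as np, pickle
D={}
for n in ("scene","top","wrist"):
    p,d=read_camera(n); D[n]=(p,d,calibration(n)); cv2.imwrite(f"pics/{n}0.png",p[:,:,::-1]); print(n,calibration(n),(d>0).mean())
s=observe(); D['s']=s; pickle.dump(D,open('d0.pkl','wb'))
print({k:s[k] for k in ('t','eef_pos','ee_rot','width')})
E
```

```text
pics
scene {'vertical_fov': 50.17418489724356, 'cx': 317.8934709146784, 'cy': 243.23424797971973, 'rvec': array([ 2.00403921,  0.9530133 , -0.51023695]), 'tvec': array([-0.3154849 , -0.20423475,  1.75237618])} 0.9924576822916666
top {'vertical_fov': 43.14204698798196, 'cx': 313.4126804815633, 'cy': 241.36534190722423, 'rvec': array([ 2.17848784, -2.20504224,  0.05671282]), 'tvec': array([-0.0099236 ,  0.49263125,  1.5733748 ])} 0.9959798177083333
wrist {'vertical_fov': 66.38283557295482, 'cx': 321.5644089203634, 'cy': 236.1412111425941, 'mount': array([[ 1.10451109e-03, -9.51325940e-01, -3.08184580e-01,
         7.84633148e-02],
       [ 9.99998815e-01,  1.38135676e-03, -6.80146715e-04,
         3.62540828e-05],
       [ 1.07275406e-03, -3.08183464e-01,  9.51326338e-01,
        -1.26701607e-01],
       [ 0.00000000e+00,  0.00000000e+00,  0.00000000e+00,
         1.00000000e+00]])} 0.9959505208333334
{'t': 0.15, 'eef_pos': array([ 0.17006696, -0.65309579,  0.24774763]), 'ee_rot': array([[ 9.67731038e-01,  2.51985305e-01, -2.11663788e-04],
       [ 2.51985394e-01, -9.67730668e-01,  8.45474006e-04],
       [ 8.21348627e-06, -8.71527620e-04, -9.99999620e-01]]), 'width': 0.0857970093577004}
```

View pics/top0.png

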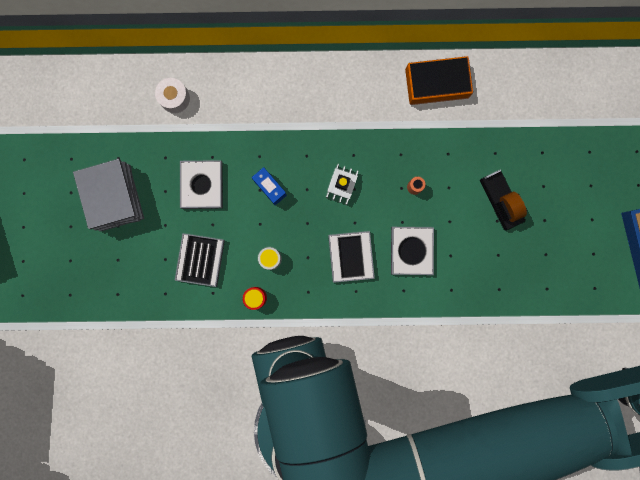

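View pics/scene0.png

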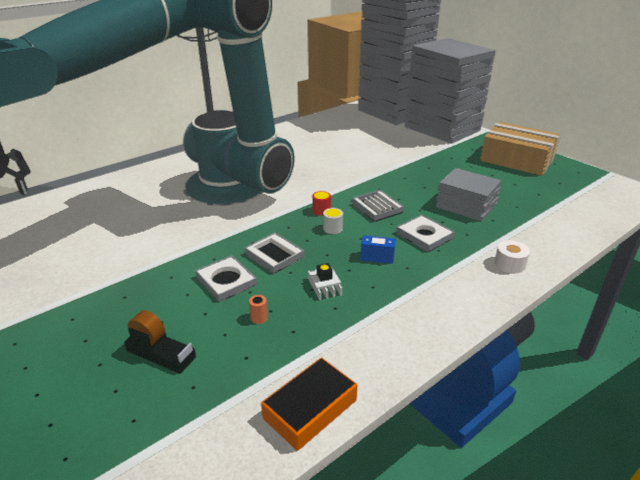

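The top view shows three round cans: white with a yellow disc (269,258), red with a yellow disc (254,298), and white with a tan disc, off the mat (171,93). Only (269,258) matches lamp_head, with its white body and yellow disc. I'll confirm it in a crop while measuring everything.

```bash
cat > h.py <<'E'
import numpy as np, cv2, pickle
def cam(c, s=None):
    """K, R(cam->world), t"""
    f=240/np.tan(np.radians(c['vertical_fov']/2)); K=np.array([[f,0,c['cx']],[0,f,c['cy']],[0,0,1]])
    if 'mount' in c:
        T=np.eye(4); T[:3,:3]=s['ee_rot']; T[:3,3]=s['eef_pos']; T=T@c['mount']; return K,T[:3,:3],T[:3,3]
    R=cv2.Rodrigues(c['rvec'])[0]; return K,R.T,-R.T@c['tvec']
def cloud(d,c,s=None):
    K,R,t=cam(c,s); v,u=np.mgrid[:480,:640]
    P=np.stack([(u-K[0,2])/K[0,0]*d,(v-K[1,2])/K[1,1]*d,d],-1)
    P=P@R.T+t; P[d<=0]=np.nan; return P
def onplane(uv,z,c,s=None):
    K,R,t=cam(c,s); r=R@np.linalg.inv(K)@[uv[0],uv[1],1]; return t+r*(z-t[2])/r[2]
def proj(p,c,s=None):
    K,R,t=cam(c,s); q=K@(R.T@(np.asarray(p)-t)); return q[:2]/q[2]
E
python3 - <<'E'
from h import *
D=pickle.load(open('d0.pkl','rb'))
for n in('top','scene'):
    p,d,c=D[n]; P=cloud(d,c); D[n+'P']=P
    print(n,'table z',np.nanmedian(P[...,2][(abs(P[...,0]-.6)<.2)&(abs(P[...,1])<.3)]))
px=dict(big=(412,251),small=(200,184),obl=(352,257),comb=(200,260),head=(269,258),holder=(417,184),driver=(268,186),sink=(343,183),red=(254,298),lids=(107,194),tape=(503,200))
P=D['topP']
for k,(u,v) in px.items():
    w=34 if k not in('head','red','holder') else 18
    if k=='lids':w=50
    sub=P[max(v-w,0):v+w,max(u-w,0):u+w].reshape(-1,3); lo=.012
    zmax=np.nanpercentile(sub[:,2],99.5)
    m=sub[:,2]>(lo if k in('big','small','obl','comb') else .02)
    q=sub[m]
    r=cv2.minAreaRect((q[:,:2]*1000).astype(np.float32))
    print(k,'center',np.round(P[v,u],3),'ztop',round(zmax,3),'rect',np.round(r[0],1),np.round(r[1],1),round(r[2],1), 'n',m.sum())
a=cv2.resize(D['top'][0][120:320,160:450],None,fx=2.7,fy=2.7,interpolation=cv2.INTER_CUBIC)
cv2.imwrite('pics/crop1.png',a[:,:,::-1])
E
```

```text
top table z 0.0033605047278569833
scene table z -0.00014693779586305578
big center [ 0.464 -0.274  0.007] ztop 0.031 rect [ 452.4 -274.3] [170.2 148.7] 89.1 n 1478
small center [0.648 0.282 0.007] ztop 0.031 rect [648.9 280.9] [147.7 170.2] 86.4 n 1711
obl center [ 0.451 -0.117  0.006] ztop 0.031 rect [ 453.2 -108.7] [152.3 166.3] 85.0 n 1152
comb center [0.447 0.279 0.022] ztop 0.03 rect [450.5 290.9] [147.8 160.2] 2.9 n 1042
head center [0.449 0.098 0.052] ztop 0.065 rect [449.1  97.4] [56.3 56.2] 86.4 n 416
holder center [ 0.632 -0.281  0.067] ztop 0.064 rect [ 633.7 -282.5] [38.8 38.7] 62.3 n 227
driver center [0.633 0.098 0.061] ztop 0.063 rect [636.2  97.6] [88.7 42.3] 40.1 n 598
sink center [ 0.638 -0.093  0.062] ztop 0.067 rect [641.3 -92. ] [61.6 91.9] 70.7 n 655
red center [0.348 0.136 0.059] ztop 0.065 rect [348.4 136.7] [55.7 56.5] 0.7 n 429
lids center [0.614 0.5   0.088] ztop 0.097 rect [615.3 508.4] [156.8 131. ] 12.4 n 3473
tape center [ 0.588 -0.495  0.076] ztop 0.105 rect [ 593.9 -509.5] [150.1  58.6] 25.0 n 1410
```

View pics/crop1.png

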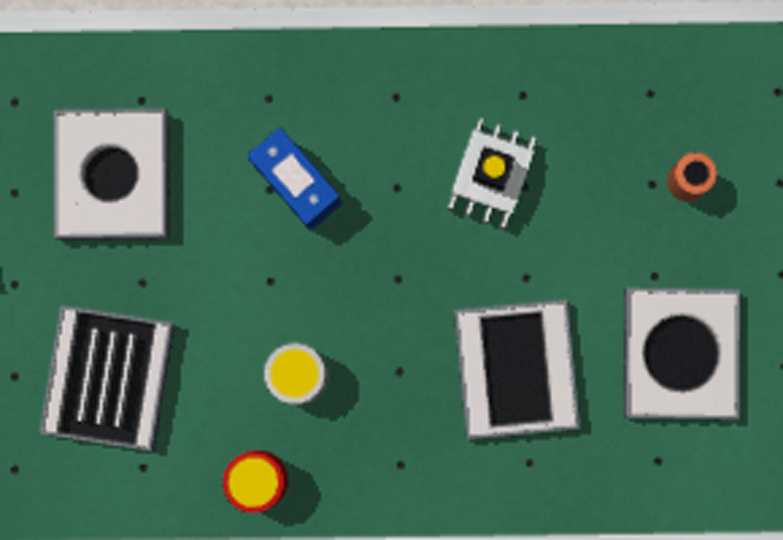

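The crop confirms it: the can at (295,373) is white with a yellow disc, so it is lamp_head. The one at (254,481) is the red decoy. I'm moving in now to look with the wrist camera.

Request:
apply_moves --plan '[0,0,14.6,209,-128,0,1,0,0,14.6,209,-128,0,1,0,0,14.6,209,-128,0,1,0,0,14.6,209,-128,0,1,0,0,14.6,209,-128,0,1]' --grip_force 60

```text
t: 0.65
eef_pos: [0.3413, -0.4748, 0.2482]
ee_rot: [[1.0, 0.0, 0.0], [0.0, -1.0, 0.0], [0.0, -0.0, -1.0]]
contact_force: [-0.2, -0.8, -0.0]
width: 0.0858
finger_force: 0.0
```

Request:
apply_moves --plan '[0,0,0,170,-176,0,1,0,0,0,170,-176,0,1,0,0,0,170,-176,0,1,0,0,0,170,-176,0,1,0,0,0,170,-176,0,1]'

```text
t: 1.15
eef_pos: [0.5114, -0.2986, 0.2483]
ee_rot: [[1.0, 0.0, 0.0], [0.0, -1.0, 0.0], [0.0, -0.0, -1.0]]
contact_force: [-0.3, -0.9, 0.3]
width: 0.0851
finger_force: 0.0
```

```bash
cat >> h.py <<'E'
def snap(name,png=None):
    from cell import observe, read_camera, calibration
    s=observe(); p,d=read_camera('wrist'); c=calibration('wrist')
    pickle.dump((s,p,d,c),open(name+'.pkl','wb'))
    if png: cv2.imwrite(png,p[:,:,::-1])
    return s,p,d,c
def meas(P,p,xy,lo,hi,rad):
    """rect of the points of height lo..hi within rad of xy (largest blob)"""
    with np.errstate(invalid='ignore'):
        m=(P[...,2]>lo)&(P[...,2]<hi)&(np.hypot(P[...,0]-xy[0],P[...,1]-xy[1])<rad)
    n,L,st,_=cv2.connectedComponentsWithStats(m.astype(np.uint8))
    if n<2: return None
    m=L==1+np.argmax(st[1:,4]); q=P[m]
    r=cv2.minAreaRect((q[:,:2]*1000).astype(np.float32))
    return np.round(r[0],1),np.round(r[1],1),round(r[2],1),'zmed',round(float(np.median(q[:,2])),4),int(m.sum())
def dark(P,p,xy,rad,thr=60):
    m=(p.max(-1)<thr)&(np.hypot(P[...,0]-xy[0],P[...,1]-xy[1])<rad)
    n,L,st,_=cv2.connectedComponentsWithStats(m.astype(np.uint8)); m=L==1+np.argmax(st[1:,4]); q=P[m]
    r=cv2.minAreaRect((q[:,:2]*1000).astype(np.float32))
    return 'dark',np.round(r[0],1),np.round(r[1],1),round(r[2],1),'zmed',round(float(np.median(q[:,2])),4)
E
python3 - <<'E'
from h import *
s,p,d,c=snap('w1','pics/w1.png'); P=cloud(d,c,s); print(s['eef_pos'])
print('bench z',np.nanmedian(P[...,2]))
print('big',meas(P,p,(.46,-.272),.012,.03,.09),dark(P,p,(.46,-.272),.05))
print('holder',meas(P,p,(.633,-.282),.045,.07,.04),dark(P,p,(.633,-.282),.015))
print('obl',meas(P,p,(.453,-.112),.012,.03,.09))
print('sink',meas(P,p,(.64,-.092),.045,.08,.04),meas(P,p,(.64,-.092),.015,.08,.07))
E
```

```text
[ 0.51135307 -0.29863733  0.24828615]
bench z 0.0028773173802073004
big (array([ 462.7, -272.3]), array([108.4, 124.8]), 88.5, 'zmed', 0.0235, 9049) ('dark', array([ 461.4, -271.8]), array([68.2, 69.8]), 26.5, 'zmed', 0.0074)
holder (array([ 631.7, -283.8]), array([39.2, 38.9]), 47.9, 'zmed', 0.0573, 2169) ('dark', array([ 632.1, -283.7]), array([20.6, 21. ]), 89.5, 'zmed', 0.0578)
obl (array([ 449.3, -113.1]), array([125.2, 110.3]), 5.0, 'zmed', 0.0235, 7843)
sink (array([639.2, -92.9]), array([33.8, 32.1]), 70.2, 'zmed', 0.0631, 2476) (array([639.3, -92.5]), array([63.9, 91.9]), 70.6, 'zmed', 0.0335, 8525)
```

View pics/w1.png

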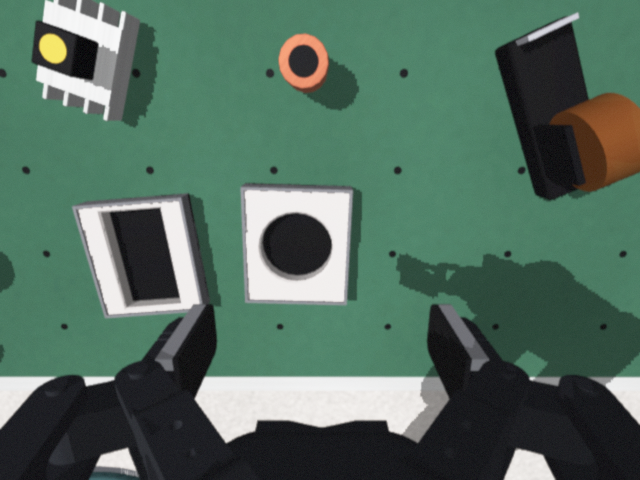

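The wrist view shows the copper can at (303,61), the big round recess at (296,244), the oblong recess at (143,258) and the heat sink at (85,60). Both cameras agree on these, so I'll take the copper can first.

Request:
apply_moves --plan '[0,0,0,121,-14.6,120,1,0,0,0,121,-14.6,120,1,0,0,0,121,-14.6,120,1,0,0,0,121,-14.6,120,1,0,0,0,121,-14.6,120,1]'

```text
t: 1.7
eef_pos: [0.6314, -0.285, 0.1244]
ee_rot: [[1.0, 0.001, -0.005], [0.001, -1.0, 0.002], [-0.005, -0.002, -1.0]]
contact_force: [0.1, -0.6, 0.8]
width: 0.0853
finger_force: 0.0
```

Request:
apply_moves --plan '[0,0,0,0,0,44,1,0,0,0,0,0,87,1,0,0,0,0,0,87,0.3,0,0,0,0,0,87,0.2,0,0,0,0,0,87,0.2]'

```text
t: 2.2
eef_pos: [0.6321, -0.2869, 0.045]
ee_rot: [[1.0, -0.0, 0.004], [-0.0, -1.0, -0.002], [0.004, 0.002, -1.0]]
contact_force: [-0.1, -0.2, 0.5]
width: 0.0441
finger_force: 0.0
```

Request:
apply_moves --plan '[0,0,0,0,0,0,0,0,0,0,0,0,0,0,0,0,0,0,0,0,0,0,0,0,0,0,-40,0,0,0,0,0,0,-80,0]'

```text
t: 2.7
eef_pos: [0.631, -0.2861, 0.1239]
ee_rot: [[1.0, -0.0, 0.0], [-0.0, -1.0, -0.0], [0.0, 0.0, -1.0]]
contact_force: [0.4, -0.6, 0.3]
width: 0.0382
finger_force: 60.6
```

Request:
apply_moves --plan '[0,0,0,-15,-235,-70,0,0,0,0,-15,-235,-70,0,0,0,0,-15,-235,-70,0,0,0,0,-15,-235,-70,0,0,0,0,-15,-235,-70,0]'

```text
t: 3.2
eef_pos: [0.6159, -0.0492, 0.1948]
ee_rot: [[1.0, 0.0, 0.004], [0.0, -1.0, -0.0], [0.004, 0.0, -1.0]]
contact_force: [0.4, -0.9, -0.7]
width: 0.0385
finger_force: 60.7
```

Request:
apply_moves --plan '[0,0,0,-25,-240,0,0,0,0,0,-25,-240,0,0,0,0,0,-25,-240,0,0,0,0,0,-25,-240,0,0,0,0,0,-25,-240,0,0]'

```text
t: 3.7
eef_pos: [0.5907, 0.1914, 0.1941]
ee_rot: [[1.0, 0.001, 0.003], [0.001, -1.0, 0.001], [0.003, -0.001, -1.0]]
contact_force: [0.5, -0.5, 0.2]
width: 0.0383
finger_force: 60.7
```

```bash
python3 - <<'E'
from h import *
s,p,d,c=snap('w2','pics/w2.png'); P=cloud(d,c,s); print(s['eef_pos'],s['width'])
print('bench z',np.nanmedian(P[...,2]))
print('small',meas(P,p,(.648,.281),.012,.03,.09),dark(P,p,(.648,.281),.045))
print('driver',meas(P,p,(.633,.098),.045,.07,.06))
print('comb',meas(P,p,(.449,.285),.012,.03,.09))
print('head',meas(P,p,(.449,.098),.045,.07,.045))
E
```

```text
[0.59071152 0.19138918 0.19412999] 0.03832648153270822
bench z 0.002891303285705915
small (array([644.4, 278. ]), array([124.3, 108.8]), 0.0, 'zmed', 0.0234, 19067) ('dark', array([644.5, 279.9]), array([52.2, 50.5]), 0.1, 'zmed', 0.0073)
driver (array([634.9,  97.7]), array([88.3, 42.4]), 40.1, 'zmed', 0.0572, 7534)
comb (array([494.7, 308.1]), array([54.2, 88. ]), 43.4, 'zmed', 0.0233, 1718)
head (array([474.,  88.]), array([18.,  2.]), 71.2, 'zmed', 0.0481, 59)
```

View pics/w2.png

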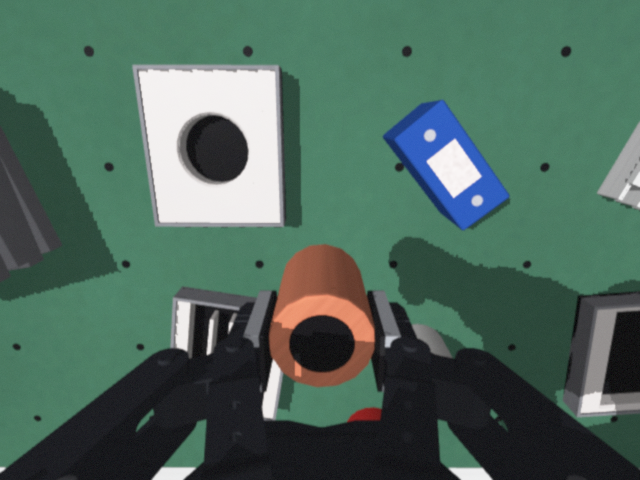

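The copper can hangs upright in the jaws (320,340). The small recess is at (215,148) and the driver at (447,165). Next I'll pin down the recess rim and where the can sits relative to the TCP.

```bash
cat >> h.py <<'E'
def hole(P,p,c,s,xy,rad,z=.0233):
    """recess rim at height z: pixels near xy that are below the insert top"""
    K,R,t=cam(c,s); v,u=np.mgrid[:480,:640]; r=np.stack([(u-K[0,2])/K[0,0],(v-K[1,2])/K[1,1],np.ones(u.shape)],-1)@R.T
    Q=t+r*((z-t[2])/r[...,2])[...,None]
    m=(np.hypot(Q[...,0]-xy[0],Q[...,1]-xy[1])<rad)&(P[...,2]<z-.0025)
    n,L,st,_=cv2.connectedComponentsWithStats(m.astype(np.uint8)); m=L==1+np.argmax(st[1:,4])
    r=cv2.minAreaRect((Q[m][:,:2]*1000).astype(np.float32))
    return 'hole',np.round(Q[m][:,:2].mean(0)*1000,1),np.round(r[0],1),np.round(r[1],1),round(r[2],1)
def held(P,s,dz,rad=.05):
    """rect of what stands above TCP+dz near TCP"""
    return meas(P,None,s['eef_pos'][:2],s['eef_pos'][2]+dz-.004,s['eef_pos'][2]+dz+.004,rad)
E
python3 - <<'E'
from h import *
s,p,d,c=pickle.load(open('w2.pkl','rb')); P=cloud(d,c,s)
print(hole(P,p,c,s,(.6445,.279),.04))
print(P[330:350:6,320]-s['eef_pos'])
m=(p[...,0]>p[...,2]+40)&(abs(P[...,2]-s['eef_pos'][2]-.0145)<.004); print('heldtop',P[m].min(0)-s['eef_pos'],P[m].max(0)-s['eef_pos'],m.sum())
s,p,d,c=pickle.load(open('w1.pkl','rb')); P=cloud(d,c,s)
print(hole(P,p,c,s,(.4614,-.272),.045),hole(P,p,c,s,(.4493,-.113),.065))
E
```

```text
('hole', array([645.1, 277.2]), array([644.4, 277.5]), array([54.6, 54.5]), 10.7)
[[ 0.00555735  0.00046739  0.01148585]
 [ 0.00303575  0.00046649  0.01143027]
 [ 0.00164719  0.00045586  0.01310918]
 [-0.00079464  0.00045411  0.01320416]]
heldtop [-0.01907019 -0.01931079  0.01050319] [0.02032602 0.01909977 0.01374221] 4758
('hole', array([ 464.2, -272.7]), array([ 463.3, -272.6]), array([72.6, 73. ]), 80.5) ('hole', array([ 452.6, -114.2]), array([ 449.9, -113.8]), array([106.1,  60.5]), 4.8)
```

Request:
apply_moves --plan '[0,0,0,26,-43,0,0,0,0,0,53,-86,20,0,0,0,0,53,-86,65,0,0,0,0,53,-86,110,0,0,0,0,53,-86,118,0]'

```text
t: 4.25
eef_pos: [0.6424, 0.2744, 0.0694]
ee_rot: [[1.0, 0.0, -0.005], [0.0, -1.0, -0.002], [-0.005, 0.002, -1.0]]
contact_force: [0.1, 0.1, -2.0]
width: 0.0384
finger_force: 60.8
```

```bash
python3 - <<'E'
from cell import *
s=observe(); print(s['eef_pos'],s['contact_force'])
E
```

```text
[0.64242392 0.27439764 0.06940619] [ 0.12252764  0.07046153 -1.96263404]
```

Request:
apply_moves --plan '[0,0,0,1,-1,12,0,0,0,0,1,-1,22,0,0,0,0,1,-1,26,0,0,0,0,1,-1,26.5,0,0,0,0,1,-1,26.5,0]'

```text
t: 4.75
eef_pos: [0.6466, 0.2762, 0.0513]
ee_rot: [[1.0, -0.0, 0.004], [-0.0, -1.0, 0.002], [0.004, -0.002, -1.0]]
contact_force: [-6.6, -2.9, 16.4]
width: 0.0382
finger_force: 62.8
```

Request:
apply_moves --plan '[0,0,0,0,0,0,0.65,0,0,0,0,0,0,0.7,0,0,0,0,0,0,0.7,0,0,0,0,0,0,0.8,0,0,0,0,0,-30,0.9]'

```text
t: 5.25
eef_pos: [0.6434, 0.2752, 0.0729]
ee_rot: [[1.0, -0.0, -0.006], [-0.0, -1.0, -0.002], [-0.006, 0.002, -1.0]]
contact_force: [-1.1, -0.3, 0.2]
width: 0.0766
finger_force: 0.0
```

Request:
apply_moves --plan '[0,0,0,-40,0,-30,1,0,0,0,-80,0,-60,1,0,0,0,-100,40,-85,1,0,0,0,-120,75,-110,1,0,0,0,-120,75,-110,1]'

```text
t: 5.75
eef_pos: [0.5246, 0.1987, 0.1914]
ee_rot: [[1.0, -0.001, 0.006], [-0.001, -1.0, 0.001], [0.006, -0.001, -1.0]]
contact_force: [0.1, 0.0, 0.5]
width: 0.085
finger_force: 0.0
```

```bash
python3 - <<'E'
from h import *
s,p,d,c=snap('w3','pics/w3.png'); P=cloud(d,c,s); print(s['eef_pos'],s['width'])
print('holder',meas(P,p,(.645,.278),.05,.08,.04),dark(P,p,(.645,.278),.015))
print('driver',meas(P,p,(.633,.098),.045,.07,.06))
print('head',meas(P,p,(.449,.098),.045,.07,.045))
E
```

```text
[0.52457812 0.19870572 0.19135871] 0.08495593957577804
holder (array([646.2, 276.3]), array([39.4, 39.2]), 28.6, 'zmed', 0.0632, 3658) ('dark', array([646.5, 276.2]), array([22. , 21.6]), 65.4, 'zmed', 0.0637)
driver (array([634.5,  97.7]), array([88.5, 42.7]), 40.3, 'zmed', 0.0571, 9726)
head (array([453.7, 100.6]), array([45.4, 57.5]), 23.2, 'zmed', 0.0573, 2194)
```

View pics/w3.png

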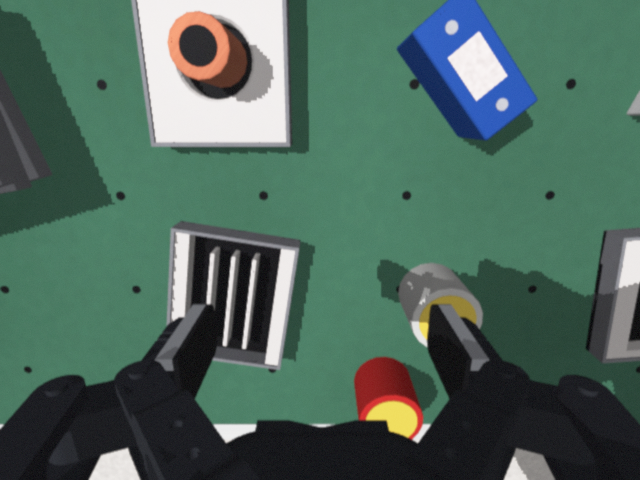

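The copper can is seated: its top is at 62 mm and it is about 2.5 mm off the recess centre. The comb is at (235,300). Lamp_head is partly behind the finger at (440,305), with the red decoy at (388,400). Next part is lamp_head.

Request:
apply_moves --plan '[0,0,0,-77,101,20,1,0,0,0,-77,101,40,1,0,0,0,-77,101,66,1,0,0,0,-77,101,66,1,0,0,0,-77,101,66,1]'

```text
t: 6.3
eef_pos: [0.448, 0.0999, 0.1199]
ee_rot: [[1.0, -0.001, -0.002], [-0.001, -1.0, 0.0], [-0.002, -0.0, -1.0]]
contact_force: [0.2, 0.3, 0.2]
width: 0.0853
finger_force: 0.0
```

Request:
apply_moves --plan '[0,0,0,0,0,42,1,0,0,0,0,0,80,1,0,0,0,0,0,83,1,0,0,0,0,0,83,0.5,0,0,0,0,0,83,0.3]'

```text
t: 6.8
eef_pos: [0.4496, 0.1005, 0.0401]
ee_rot: [[1.0, 0.0, 0.002], [0.0, -1.0, 0.0], [0.002, -0.0, -1.0]]
contact_force: [0.4, -1.1, 1.7]
width: 0.0589
finger_force: 0.6
```

Request:
apply_moves --plan '[0,0,0,0,0,0,0.2,0,0,0,0,0,0,0.2,0,0,0,0,0,-40,0.2,0,0,0,0,0,-90,0.2,0,0,0,0,0,-130,0.2]'

```text
t: 7.3
eef_pos: [0.4485, 0.1001, 0.1723]
ee_rot: [[1.0, 0.0, 0.003], [0.0, -1.0, 0.001], [0.003, -0.001, -1.0]]
contact_force: [-0.4, 0.4, -1.8]
width: 0.0563
finger_force: 65.1
```

Request:
apply_moves --plan '[0,0,0,8,200,0,0.2,0,0,0,8,200,0,0.2,0,0,0,8,200,0,0.2,0,0,0,8,200,0,0.2,0,0,0,8,200,0,0.2]'

```text
t: 7.8
eef_pos: [0.4562, -0.1049, 0.1697]
ee_rot: [[1.0, -0.005, 0.002], [-0.005, -1.0, -0.002], [0.002, 0.002, -1.0]]
contact_force: [-0.0, 1.1, -1.2]
width: 0.0563
finger_force: 65.1
```

Request:
apply_moves --plan '[0,0,0,7,172,30,0.2,0,0,0,7,172,30,0.2,0,0,0,7,172,60,0.2,0,0,0,7,172,80,0.2,0,0,0,7,172,80,0.2]'

```text
t: 8.3
eef_pos: [0.4618, -0.2738, 0.0844]
ee_rot: [[1.0, -0.003, -0.004], [-0.003, -1.0, 0.002], [-0.004, -0.002, -1.0]]
contact_force: [-0.5, 0.7, -1.5]
width: 0.0562
finger_force: 65.3
```

```bash
python3 - <<'E'
from h import *
s,p,d,c=snap('w4','pics/w4.png'); P=cloud(d,c,s); print(s['eef_pos'],s['width'])
m=(p[...,0]>p[...,2]+60)&(abs(P[...,2]-s['eef_pos'][2]-.0145)<.008)&(np.hypot(*np.moveaxis(P[...,:2]-s['eef_pos'][:2],-1,0))<.05)
print('heldtop',P[m].min(0)-s['eef_pos'],P[m].max(0)-s['eef_pos'],np.median(P[m],0)-s['eef_pos'],m.sum())
print('big',meas(P,p,(.4633,-.2726),.012,.03,.09))
E
```

```text
[ 0.46178689 -0.27380032  0.08435164] 0.05622869587096604
heldtop [-0.02488752 -0.02785207  0.01406484] [0.02706482 0.02610631 0.01902053] [ 0.00400531 -0.0003096   0.01698991] 14202
big (array([ 480.5, -273.1]), array([108.9,  89.4]), 88.4, 'zmed', 0.0233, 19756)
```

Request:
apply_moves --plan '[0,0,0,-1,2,15,0.2,0,0,0,-1,2,28,0.2,0,0,0,-1,2,37,0.2,0,0,0,-1,2,42,0.2,0,0,0,-1,2,42.5,0.2]'

```text
t: 8.85
eef_pos: [0.4627, -0.2737, 0.0466]
ee_rot: [[1.0, 0.001, 0.001], [0.001, -1.0, -0.0], [0.001, 0.0, -1.0]]
contact_force: [-7.2, 5.4, 18.5]
width: 0.0562
finger_force: 67.1
```

Request:
apply_moves --plan '[0,0,0,0,0,0,0.75,0,0,0,0,0,0,0.85,0,0,0,0,0,0,1,0,0,0,0,0,-20,1,0,0,0,0,0,-60,1]'

```text
t: 9.35
eef_pos: [0.4609, -0.2732, 0.1032]
ee_rot: [[1.0, 0.0, -0.004], [0.0, -1.0, 0.003], [-0.004, -0.003, -1.0]]
contact_force: [0.9, -0.2, 1.2]
width: 0.0854
finger_force: 0.0
```

Request:
apply_moves --plan '[0,0,9,50,-50,-40,1,0,0,19.7,85,-85,-60,1,0,0,19.7,115,-120,-80,1,0,0,19.7,115,-150,-80,1,0,0,19.7,115,-150,-80,1]'

```text
t: 9.85
eef_pos: [0.5789, -0.1206, 0.1869]
ee_rot: [[0.942, -0.334, 0.002], [-0.334, -0.942, 0.0], [0.002, -0.001, -1.0]]
contact_force: [-0.2, -0.7, -0.9]
width: 0.0853
finger_force: 0.0
```

```bash
python3 - <<'E'
from h import *
s,p,d,c=snap('w5','pics/w5.png'); P=cloud(d,c,s); print(s['eef_pos'],s['width'])
print('head',meas(P,p,(.463,-.272),.05,.08,.045))
print('sink',meas(P,p,(.639,-.093),.05,.08,.04),meas(P,p,(.639,-.093),.015,.08,.07))
print('holder?',s['ee_rot'].round(3).tolist())
E
```

```text
[ 0.57894272 -0.12062874  0.18690992] 0.08528703054451345
head (array([ 461.2, -273.1]), array([57.9, 57. ]), 22.0, 'zmed', 0.0635, 4678)
sink (array([639.7, -92.5]), array([32.2, 32.1]), 70.2, 'zmed', 0.0633, 2357) (array([639.7, -92.1]), array([62.6, 92. ]), 70.1, 'zmed', 0.0335, 8143)
holder? [[0.942, -0.334, 0.002], [-0.334, -0.942, 0.0], [0.002, -0.001, -1.0]]
```

View pics/w5.png

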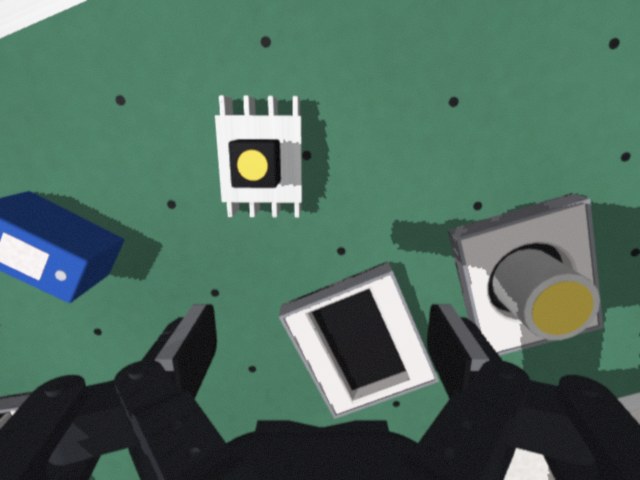

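Lamp_head is seated, with its top at 62 mm and about 2 mm off centre. The heat sink (258,157) is now square to the tool, so I'll grip it by its black block.

Request:
apply_moves --plan '[0,0,0,24,-24,20,1,0,0,0,48,-48,50,1,0,0,0,48,-48,75,1,0,0,0,48,-48,80,1,0,0,0,48,-48,80,1]'

```text
t: 10.4
eef_pos: [0.6377, -0.0957, 0.1045]
ee_rot: [[0.941, -0.338, -0.002], [-0.338, -0.941, 0.0], [-0.002, 0.0, -1.0]]
contact_force: [-0.1, -0.2, 0.9]
width: 0.0854
finger_force: 0.0
```

Request:
apply_moves --plan '[0,0,0,0,0,35,0.9,0,0,0,0,0,53,0.7,0,0,0,0,0,53,0.4,0,0,0,0,0,53,0.1,0,0,0,0,0,53,0.1]' --grip_force 70

```text
t: 10.9
eef_pos: [0.6392, -0.0954, 0.0543]
ee_rot: [[0.941, -0.337, 0.002], [-0.337, -0.941, -0.0], [0.002, -0.0, -1.0]]
contact_force: [0.3, 0.5, -1.7]
width: 0.0309
finger_force: 69.2
```

Request:
apply_moves --plan '[0,0,0,0,0,0,0.1,0,0,0,0,0,0,0.1,0,0,0,0,0,-35,0.1,0,0,0,0,0,-80,0.1,0,0,0,0,0,-120,0.1]'

```text
t: 11.4
eef_pos: [0.6384, -0.095, 0.1747]
ee_rot: [[0.941, -0.337, 0.001], [-0.337, -0.941, -0.0], [0.001, -0.0, -1.0]]
contact_force: [0.1, -0.4, -1.3]
width: 0.0307
finger_force: 69.6
```

```bash
python3 - <<'E'
from h import *
s,p,d,c=pickle.load(open('w3.pkl','rb')); P=cloud(d,c,s)
print('comb',meas(P,p,(.449,.285),.012,.03,.1))
q=P.reshape(-1,3); pp=p.reshape(-1,3)
m=(np.hypot(q[:,0]-.449,q[:,1]-.285)<.085)&(q[:,2]>.012)&(q[:,2]<.032)
r=cv2.minAreaRect((q[m,:2]*1000).astype(np.float32)); print(r,m.sum())
# middle fin & other comb fins
lab=cv2.connectedComponentsWithStats(((P[...,2]>.019)&(P[...,2]<.03)&(p.min(-1)>110)&(np.hypot(P[...,0]-.449,P[...,1]-.285)<.085)).astype(np.uint8))
for i in range(1,lab[0]):
    if lab[2][i,4]>100:
        r=cv2.minAreaRect((P[lab[1]==i][:,:2]*1000).astype(np.float32)); print(lab[2][i,4],lab[3][i].round(),np.round(r[0],1),np.round(r[1],1),round(r[2],1))
E
```

```text
comb (array([446.3, 282. ]), array([108.4, 125.4]), 80.6, 'zmed', 0.0236, 5575)
((446.2771911621094, 281.9974060058594), (108.41765594482422, 125.36151123046875), 80.62305450439453) 7235
4297 [234. 290.] [446.2 282.1] [108.2 125.2] 80.5
273 [211. 277.] [469.9 296.1] [ 4.4 49. ] 80.5
465 [229. 299.] [446.8 281.9] [ 4.4 89.4] 80.5
460 [249. 303.] [444.1 263.9] [ 4.2 89.7] 80.6
```

Request:
apply_moves --plan '[0,0,0,-154,-145,0,0.1,0,0,0,-154,-145,0,0.1,0,0,0,-154,-145,0,0.1,0,0,0,-154,-145,0,0.1,0,0,0,-154,-145,0,0.1]'

```text
t: 11.9
eef_pos: [0.5405, 0.0967, 0.1731]
ee_rot: [[0.942, -0.334, 0.001], [-0.334, -0.942, 0.001], [0.0, -0.001, -1.0]]
contact_force: [-0.0, 0.5, -1.5]
width: 0.0306
finger_force: 69.9
```

Request:
apply_moves --plan '[0,0,-5,-154,-145,0,0.1,0,0,-10.2,-154,-145,0,0.1,0,0,-10.2,-154,-145,0,0.1,0,0,-10.2,-154,-145,0,0.1,0,0,-10.2,-154,-145,0,0.1]'

```text
t: 12.4
eef_pos: [0.4444, 0.2849, 0.1729]
ee_rot: [[0.987, -0.162, 0.0], [-0.162, -0.987, 0.001], [0.0, -0.001, -1.0]]
contact_force: [0.1, 0.2, -0.7]
width: 0.0309
finger_force: 70.1
```

Request:
apply_moves --plan '[0,0,0,0,0,35,0.1,0,0,0,0,0,60,0.1,0,0,0,0,0,70,0.1,0,0,0,0,0,70,0.1,0,0,0,0,0,70,0.1]'

```text
t: 12.9
eef_pos: [0.447, 0.2817, 0.1036]
ee_rot: [[0.986, -0.166, 0.001], [-0.166, -0.986, 0.001], [0.001, -0.001, -1.0]]
contact_force: [0.3, 0.1, -1.1]
width: 0.031
finger_force: 70.0
```

```bash
python3 - <<'E'
from h import *
s,p,d,c=snap('w6','pics/w6.png'); P=cloud(d,c,s); e=s['eef_pos'];R=s['ee_rot'];print(e,s['width'],np.degrees(np.arctan2(R[1,0],R[0,0])))
Q=(P-e)@R  # tool coords
m=(np.abs(Q[...,2]+.0105)<.006)&(np.abs(Q[...,0])<.03)&(np.abs(Q[...,1])<.015)
print('block top tool',np.nanpercentile(Q[m],[1,50,99],axis=0).round(4).tolist(),m.sum())
m=(Q[...,2]>.015)&(Q[...,2]<.03)&(np.abs(Q[...,0])<.06)&(np.abs(Q[...,1])<.04)
print('plate/fins tool',np.nanpercentile(Q[m],[.5,50,99.5],axis=0).round(4).tolist(),m.sum())
print('comb',meas(P,p,(.4465,.282),.012,.03,.1))
E
```

```text
[0.4469918  0.28173155 0.10362212] 0.031047448402774853 -9.530936085742672
block top tool [[-0.0144, -0.0147, -0.0109], [0.0035, -0.0, -0.0093], [0.017, 0.0147, -0.0052]] 6380
plate/fins tool [[-0.001, -0.0306, 0.0157], [0.0242, 0.0003, 0.0209], [0.0464, 0.0308, 0.0291]] 9165
comb (array([450.3, 281.4]), array([108.7, 116.7]), 80.6, 'zmed', 0.0237, 8846)
```

View pics/w6.png

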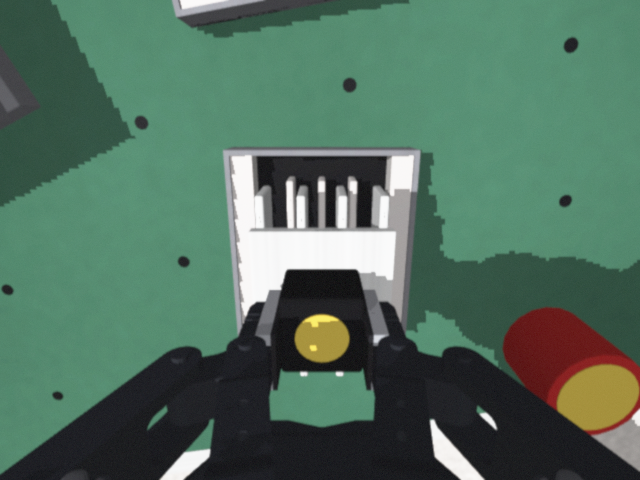

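The heat sink hangs square above the comb, with its fins (265–380, 208) in the gaps between the tray fins. It is aligned to within 1 mm, so I'll lower it.

Request:
apply_moves --plan '[0,0,0,0,0,15,0.1,0,0,0,0,0,27,0.1,0,0,0,0,0,36,0.1,0,0,0,0,0,42,0.1,0,0,0,0,0,43,0.1]'

```text
t: 13.45
eef_pos: [0.4464, 0.2819, 0.06]
ee_rot: [[0.986, -0.165, -0.0], [-0.165, -0.986, -0.0], [-0.0, 0.0, -1.0]]
contact_force: [-8.5, -4.1, 19.4]
width: 0.0303
finger_force: 72.7
```

Request:
apply_moves --plan '[0,0,0,0,0,0,0.1,0,0,0,0,0,0,0.5,0,0,0,0,0,0,0.7,0,0,0,0,0,0,0.8,0,0,0,0,0,-25,0.9]'

```text
t: 13.95
eef_pos: [0.4449, 0.281, 0.0815]
ee_rot: [[0.986, -0.165, -0.004], [-0.165, -0.986, -0.002], [-0.004, 0.003, -1.0]]
contact_force: [0.1, 0.1, 0.8]
width: 0.0769
finger_force: 0.0
```

Request:
apply_moves --plan '[0,0,-8,20,40,-45,1,0,0,-16,30,80,-80,1,0,0,-24,70,100,-100,1,0,0,-32,100,120,-100,1,0,0,-40,110,140,-100,1]'

```text
t: 14.45
eef_pos: [0.5342, 0.1234, 0.1858]
ee_rot: [[0.859, 0.511, 0.003], [0.511, -0.859, 0.0], [0.002, 0.001, -1.0]]
contact_force: [-0.0, 1.1, -0.6]
width: 0.086
finger_force: 0.0
```

```bash
python3 - <<'E'
from h import *
s,p,d,c=snap('w7','pics/w7.png'); P=cloud(d,c,s); e=s['eef_pos'];R=s['ee_rot'];print(e,s['width'],np.degrees(np.arctan2(R[1,0],R[0,0])))
print('sink',meas(P,p,(.4465,.282),.05,.08,.05),meas(P,p,(.4465,.282),.031,.055,.08))
print('driver',meas(P,p,(.6345,.0977),.045,.07,.06))
print('obl',meas(P,p,(.4495,-.1135),.012,.03,.1))
E
```

```text
[0.53420678 0.1234208  0.18578866] 0.08599479134957144 30.74729045672912
sink (array([447.4, 280.9]), array([32.1, 33.2]), 80.0, 'zmed', 0.069, 2960) (array([447.1, 281.6]), array([63. , 92.6]), 80.5, 'zmed', 0.0394, 5101)
driver (array([634.8,  97.6]), array([88. , 42.6]), 40.0, 'zmed', 0.0571, 8903)
obl (array([418.6, -68.8]), array([69.7, 16.3]), 5.1, 'zmed', 0.0231, 1228)
```

View pics/w7.png

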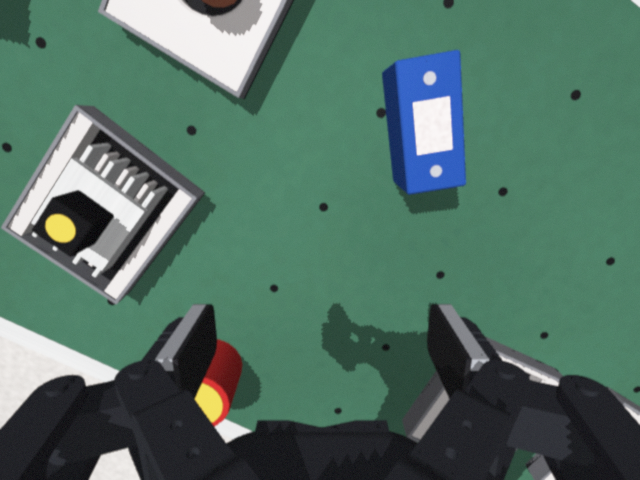

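The heat sink is fully down: its block top is at 68 mm and it is about 1 mm off centre, with matching yaw. The driver at (428,120) is last.

Request:
apply_moves --plan '[0,0,-5,36,37,0,1,0,0,-9.3,73,74,20,1,0,0,-9.3,73,74,50,1,0,0,-9.3,73,74,70,1,0,0,-9.3,73,74,70,1]'

```text
t: 15.0
eef_pos: [0.6309, 0.0985, 0.1105]
ee_rot: [[0.769, 0.64, -0.006], [0.64, -0.769, -0.001], [-0.005, -0.003, -1.0]]
contact_force: [-0.1, -0.3, -0.7]
width: 0.0855
finger_force: 0.0
```

Request:
apply_moves --plan '[0,0,0,0,0,40,1,0,0,0,0,0,72,1,0,0,0,0,0,73,0.6,0,0,0,0,0,73,0.3,0,0,0,0,0,73,0.2]'

```text
t: 15.5
eef_pos: [0.6333, 0.0991, 0.0442]
ee_rot: [[0.768, 0.64, 0.003], [0.64, -0.768, 0.0], [0.003, 0.002, -1.0]]
contact_force: [0.3, 0.1, 1.0]
width: 0.0438
finger_force: 0.6
```

Request:
apply_moves --plan '[0,0,0,0,0,0,0.2,0,0,0,0,0,0,0.2,0,0,0,0,0,-35,0.2,0,0,0,0,0,-80,0.2,0,0,0,0,0,-120,0.2]'

```text
t: 16.0
eef_pos: [0.6322, 0.0989, 0.1649]
ee_rot: [[0.768, 0.64, 0.002], [0.64, -0.768, 0.0], [0.002, 0.001, -1.0]]
contact_force: [1.6, -0.3, -0.3]
width: 0.0407
finger_force: 71.2
```

Request:
apply_moves --plan '[0,0,7,-40,6,0,0.2,0,0,14,-80,12,0,0.2,0,0,21,-120,18,0,0.2,0,0,28,-160,24,0,0.2,0,0,34.9,-200,30,0,0.2]'

```text
t: 16.5
eef_pos: [0.4967, -0.0531, 0.1629]
ee_rot: [[0.997, 0.081, 0.002], [0.081, -0.997, -0.0], [0.002, 0.001, -1.0]]
contact_force: [0.3, -0.7, -1.2]
width: 0.0408
finger_force: 71.5
```

Request:
apply_moves --plan '[0,0,0,-27,28,0,0.2,0,0,0,-53.6,56.6,20,0.2,0,0,0,-53.6,56.6,50,0.2,0,0,0,-53.6,56.6,61,0.2,0,0,0,-53.6,56.6,61,0.2]'

```text
t: 17.0
eef_pos: [0.4489, -0.1129, 0.1001]
ee_rot: [[0.996, 0.085, -0.001], [0.085, -0.996, 0.0], [-0.001, -0.001, -1.0]]
contact_force: [0.6, 0.4, -1.2]
width: 0.0409
finger_force: 71.4
```

```bash
python3 - <<'E'
from h import *
s,p,d,c=snap('w8','pics/w8.png'); P=cloud(d,c,s); e=s['eef_pos'];R=s['ee_rot'];print(e,s['width'],np.degrees(np.arctan2(R[1,0],R[0,0])))
Q=(P-e)@R
m=(np.abs(Q[...,2]+.0155)<.006)&(np.abs(Q[...,0])<.06)&(np.abs(Q[...,1])<.03)&(p[...,2]>60)
print('top tool',np.nanpercentile(Q[m],[.5,50,99.5],axis=0).round(4).tolist(),m.sum())
m2=m&(p.min(-1)>150); print('patch',np.median(Q[m2],0),m2.sum())
print('obl',meas(P,p,(.4495,-.1135),.012,.03,.1))
E
```

```text
[ 0.4488624  -0.11286286  0.10006573] 0.040909460683161106 4.904146891107898
top tool [[-0.0346, -0.0249, -0.019], [0.0106, 0.0002, -0.0129], [0.0443, 0.025, -0.0102]] 23370
patch [ 0.00556432 -0.00013858 -0.01338441] 5096
obl (array([ 462.7, -112.2]), array([ 98.7, 108.5]), 4.6, 'zmed', 0.0234, 13549)
```

View pics/w8.png

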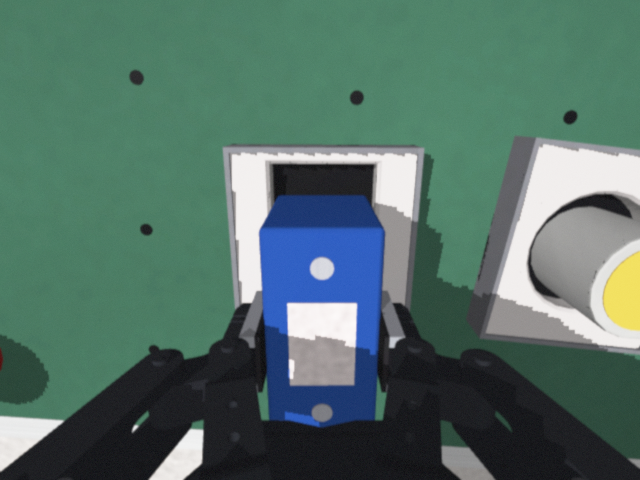

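The driver hangs square over the oblong recess (323,180), within 1 mm. Lowering it and letting go.

Request:
apply_moves --plan '[0,0,0,1,0.5,20,0.2,0,0,0,1,0.5,34,0.2,0,0,0,1,0.5,45,0.2,0,0,0,1,0.5,51,0.2,0,0,0,1,0.5,52,0.2]'

```text
t: 17.55
eef_pos: [0.4509, -0.1135, 0.0499]
ee_rot: [[0.996, 0.086, 0.001], [0.086, -0.996, 0.0], [0.001, -0.0, -1.0]]
contact_force: [-10.1, 3.6, 24.9]
width: 0.0407
finger_force: 75.8
```

Request:
apply_moves --plan '[0,0,0,0,0,0,0.2,0,0,0,0,0,0,0.6,0,0,0,0,0,0,0.75,0,0,0,0,0,0,0.85,0,0,0,0,0,-25,0.95]'

```text
t: 18.05
eef_pos: [0.4487, -0.1131, 0.0708]
ee_rot: [[0.996, 0.085, -0.005], [0.085, -0.996, 0.001], [-0.005, -0.002, -1.0]]
contact_force: [0.8, 0.4, -0.0]
width: 0.0811
finger_force: 0.0
```

Request:
apply_moves --plan '[0,0,0,0,0,-45,1,0,0,0,0,0,-90,1,0,0,0,-40,0,-120,1,0,0,0,-60,0,-150,1,0,0,0,-60,0,-150,1]'

```text
t: 18.55
eef_pos: [0.3898, -0.1192, 0.2278]
ee_rot: [[0.996, 0.085, 0.006], [0.085, -0.996, -0.002], [0.006, 0.003, -1.0]]
contact_force: [0.1, -0.6, -0.8]
width: 0.0853
finger_force: 0.0
```

```bash
python3 - <<'E'
from h import *
from cell import *
s,p,d,c=snap('w9'); P=cloud(d,c,s); print(s['eef_pos'],s['t'])
print('driver wrist',meas(P,p,(.4495,-.1135),.05,.08,.06))
p,d=read_camera('top'); P=cloud(d,calibration('top')); cv2.imwrite('pics/top9.png',cv2.resize(p[110:330,60:560],None,fx=1.6,fy=1.6)[:,:,::-1])
for n,xy in dict(holder=(.646,.278),head=(.464,-.272),sink=(.448,.282),driver=(.451,-.113)).items(): print(n,meas(P,p,xy,.05,.085,.06))
print('lids',meas(P,p,(.615,.508),.05,.12,.15),'tape',meas(P,p,(.594,-.5095),.02,.12,.1))
D=pickle.load(open('d0.pkl','rb'));P=D['topP'];print('before',meas(P,p,(.615,.508),.05,.12,.15),meas(P,p,(.594,-.5095),.02,.12,.1))
E
```

```text
[ 0.38981211 -0.11920834  0.22778253] 18.55
driver wrist (array([ 451. , -113.4]), array([87.2, 42.1]), 4.9, 'zmed', 0.0633, 6296)
holder (array([646.8, 274.9]), array([39.6, 37.9]), 85.9, 'zmed', 0.0634, 199)
head (array([ 462.3, -272.8]), array([57.7, 55.9]), 89.5, 'zmed', 0.063, 421)
sink (array([448.5, 281.7]), array([33.1, 31.7]), 81.1, 'zmed', 0.0687, 176)
driver (array([ 483.3, -110.2]), array([42.7, 28.2]), 89.3, 'zmed', 0.0629, 121)
lids (array([615. , 507.5]), array([155.7, 130.3]), 12.7, 'zmed', 0.0896, 3234) tape (array([ 593.8, -509.3]), array([150.2,  57.7]), 24.9, 'zmed', 0.0362, 1405)Traceback (most recent call last):
  File "<stdin>", line 8, in <module>
KeyError: 'topP'
```

View pics/top9.png

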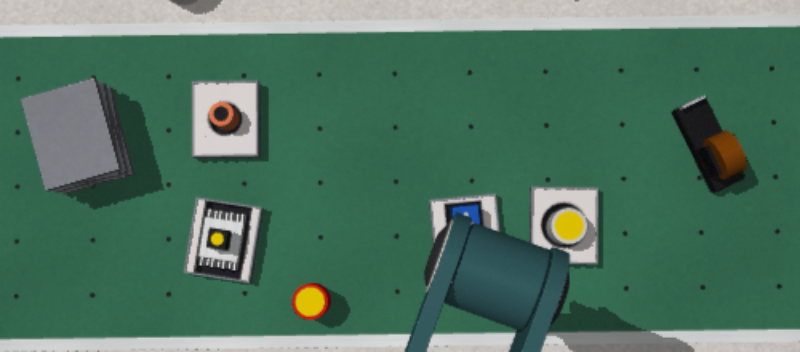

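The top view shows all four parts seated, with tops at the expected heights: copper can (225,117), heat sink (220,239), driver (465,212, partly behind the arm) and lamp_head (568,225). The lids and the tape dispenser measure where they did at the start. Handing in.

```bash
python3 -c "
from cell import *
print(finish_job())"
```

```text
the job is handed in; nothing more can be done
None
```

All four parts are upright and fully down in their own trays, each within about 3 mm of centre, with the lids and tape dispenser unmoved; the job was handed in at about 19 s, with no verdict returned.

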